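# Pry open the orange terminal box

## Robot

A 7-joint arm with a two-finger parallel gripper is mounted at the origin on a cart in front of the work surface, level with it; the furniture and walls round the work are solid. World frame = base frame: x ahead of the robot, y to its left, z up, the work surface at z = 0. Lengths are in m, angles in rad, forces in N, time in s.
With the tool pointing down it reaches from about 0.35 to 0.9 m from the base axis. Payload 8.1 kg.
Tool frame: the origin (TCP) lies at the very end of the fingers, on their centre line; the grasp point (between the pads) lies 19 mm behind it; z points along the fingers, y is the line along which they close (so a half turn about z gives the same grasp; the last joint's range is limited). The gripper opens to 85 mm and grips with 20 to 120 N. Pads are 22 mm wide; open, the fingers measure 114 mm over their backs; the gripper's body (76 mm by 85 mm) begins 54 mm behind the grasp point. The pads swing forward as they close: fully open they stand 13 mm farther back than shut.
Start: joints at [1.086, 0.434, 0.025, 1.573, -0.012, 1.134, -0.075], TCP at [0.233, -0.58, 0.231] pointing down, gripper open.
Joint ranges: [-2.62, 2.62], [-0.44, 2.09], [-1.27, 1.32], [0.08, 2.57], [-1.32, 4.46], [0.12, 2], [-2.74, 2.74]. Speed limits (rad/s): [2.22, 2.22, 3.01, 3.01, 3.14, 3.14, 3.14].

## Interface

Orientations are given as a unit quaternion [x, y, z, w].
In Python, from rig import r gives the robot as it stands.
- The arm moves only by the shell command python3 -m creep 'ROWS' [FORCE]. ROWS is JSON, a list of rows, each an object of numbers: "tx", "ty", "tz": the shift along the tool's x, y, z in m; "wx", "wy", "wz": the turn, a rotation vector about the tool's x, y, z in degrees; "hand": the opening in per cent of the stroke, from 0 (shut) to 100 (fully open). A call has 1 to 20 rows; each row is the pose to reach, as a shift and turn from the pose commanded when the call began, along the tool's axes at that moment; what a row does not reach only later rows make up. A row lasts 1/8 s, in which the tool goes at most 62.5 mm and 10.7 degrees, less where a joint would pass 70% of its speed; a pose out of reach is approached as far as the arm can. A call with a gripper value outside its range is refused whole. The fingers move at their own pace and stop on an object; FORCE is the grip in N (left out, the last holds). Time passes only in rows, so rows that repeat a pose let the fingers close. It gives the time, the measured TCP pose, the force, the opening and the grip force at its end, in the units of the state.
- r.get_state(): the state, without advancing time (a new reading comes with each control period).
- r.snapshot(name): name is "scene" or "side" or "wrist"; returns a dict with "image" (384x512x3 uint8, red, green, blue), "range_z" (384x512 float32, m along the optical axis (not along the pixel's ray), 0 where there is no reading), "intrinsics" (3x3 intrinsics, pixels), "world_from_camera" (4x4, takes a point from camera to world coordinates). Camera axes: x right, y down, z forward; pixel columns grow to the right and rows downward; lengths in m; the calibration is good to about 2 mm. A picture is of the moment at which its call begins.
- r.close_job(): hands the job in; it is judged then, once.
The state is a dict: "t": time; "q": joint angles; "joint_vel": joint speeds; "tau": joint torques, N m; "position": TCP position; "orientation": TCP orientation; "contact_force": force on the tool from outside, world axes, zero at the start; "moment": the same for the moment, N m; "grip_width": opening from 0.0 (shut) to 1.0 (fully open); "grasp_force": force on a finger pad.
Only numpy, scipy, OpenCV 4.12 (cv2) and the standard library are available. Lean on these libraries where they do the work, as an engineer would, in place of code of your own. Each camera call takes 0.05 s, during which the arm holds its last target. There are 200 camera calls.

## Task

Pick up the red-handled pry tool, push its steel blade into the slot under the front edge of the orange cover and lever that cover up until it stands upright or leans back; then lay the tool down on the bench and let go. Touch the covers only with the tool, leave the blue cover shut, and do not drop the tool.

Things in the scene. Friction and masses are not known exactly. Their poses are not given: they have to be found in the camera images.
- pry_tool_centre (a point): Centre of the handle of a loose pry tool, 90 g, lying on the bench. Red block handle, ribs on top, 80 long x 24 wide x 28 mm high; a flat steel blade leaves one end. Grip here across the 24 mm. x runs along the tool towards the blade, z up. Blade level, 18 mm wide, 3 mm thick (2 at the tip); mid-plane 6 mm below this point, tip 92 mm ahead along x, root 40 mm ahead.
- orange_box_slot (a point): Grey terminal box with orange cover, screwed down, 80 deep x 100 wide x 60 mm high. Point: centre of the slot in its front wall, on the outer face, 51 mm above the bench. x: level into the box, y: left along the slot, z: up. Slot 60 wide x 18 mm high, up to the shut cover's underside; wall 5 mm thick, space behind it free from 27 mm above the bench. Cover overhangs the front by 6 mm.
- orange_cover (a joint): Angle of the 4 mm thick orange cover: 0 shut, 1.57 upright, 1.9 at its stop leaning back. Hinge axis along the y of orange_box_slot, 84 mm ahead (x) of it and 9 mm above it, at the level of the cover's underside; front edge 90 mm from the axis. Stiff hinge: it stays at any angle it is left at; lifting takes about 0.6 N at the front edge.
- blue_cover (a joint): Angle of the cover of a second box, the same in all but its blue cover; 0 shut, to be left shut. (Beside the boxes stands a fixed metal rig, up to 0.36 m high, beyond x = 0.58 m from y = -0.2 to 0.3 m: carry the tool past in front of it.)

How it is judged:
On the way:
1. the tool bears on the orange cover and has raised it by more than 0.12 rad (value of joint orange_cover above 0.12 rad and contact force between pry_tool and orange_cover above 0.1 N), for 0.05 s.
At the end, for the whole second after the job is handed in: The orange cover stands open by more than 1.2 rad (about 70 degrees), the blue cover is shut (under 0.1 rad), and the pry tool lies at rest on the bench (handle centre less than 30 mm above it), released (value of joint orange_cover above 1.2 rad and value of joint blue_cover below 0.1 rad and height (world z) of pry_tool_centre below 0.03 m and linear speed of pry_tool below 0.03 m/s); the robot touches nothing.
It fails at once if the gripper or arm touches the orange cover (contact force between any of the fingers, the arm and orange_cover above 0.5 N).
It fails at once if the blue cover is opened by more than 0.15 rad (value of joint blue_cover above 0.15 rad).
It fails at once if the gripper or arm touches the blue cover (contact force between any of the fingers, the arm and blue_cover above 0.5 N).
It fails at once if the tool is dropped: it is out of the grip (its handle centre over 70 mm from the grasp point) while still over 45 mm above the bench (height (world z) of pry_tool_centre above 0.045 m and distance between the grasp point and pry_tool_centre above 0.07 m).
It also fails if it takes over 56 s, if anything falls off the work surface, if the arm or the gripper's body presses on something with over 40 N, if the wrist force passes 120 N, or if a joint passes its speed limit or range.

## Working session

There is one attempt and no reset: what is moved stays moved. The work goes in short steps, Python scripts to look and compute and a shell command to move; the robot and the scene stay as the last step left them, time stands still between calls to the robot, and variables do not carry over. Pictures are saved under pics/ and viewed, at most 10 in all, crops included, and the job is handed in when it is done.

```bash
ls; mkdir -p pics; python3 - <<'E'
from rig import r
import cv2,numpy as np
s=r.get_state();print(s['t'],s['position'],s['orientation'],s['grip_width'])
ims=[]
for n in("scene","side"):
    d=r.snapshot(n);np.savez(f'pics/{n}0.npz',**d);cv2.imwrite(f'pics/{n}0.png',d['image'][:,:,::-1]);print(n,d['world_from_camera'].round(3).tolist(),d['intrinsics'].round(1).tolist())
E
```

```text
pics
0.0 [ 0.23263217 -0.57954296  0.2305165 ] [ 9.81840391e-01  1.89707183e-01 -2.28153726e-04 -7.61597338e-04] 1.0024444112118296
scene [[-0.822, -0.231, 0.521, 0.047], [-0.57, 0.336, -0.75, 0.58], [-0.002, -0.913, -0.407, 0.472], [0.0, 0.0, 0.0, 1.0]] [[351.5, 0.0, 256.2], [0.0, 351.5, 187.4], [0.0, 0.0, 1.0]]
side [[0.995, -0.024, 0.098, 0.404], [-0.1, -0.364, 0.926, -1.337], [0.014, -0.931, -0.364, 0.557], [0.0, 0.0, 0.0, 1.0]] [[422.9, 0.0, 253.8], [0.0, 422.9, 189.8], [0.0, 0.0, 1.0]]
```

View pics/scene0.png

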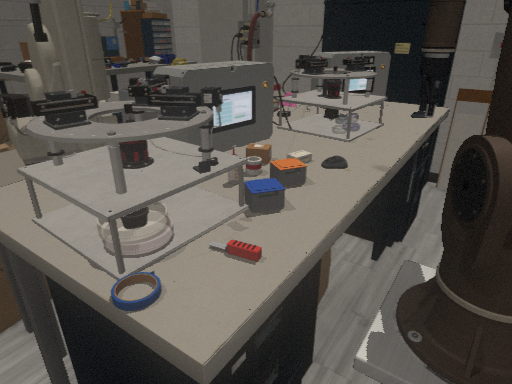

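View pics/side0.png

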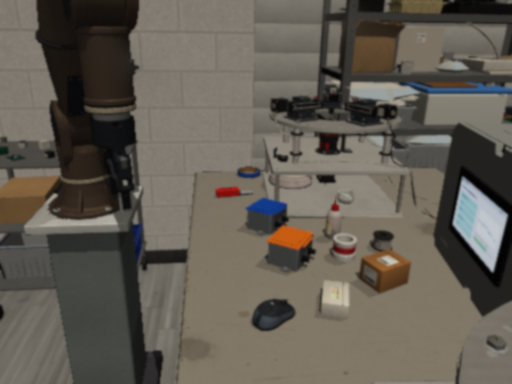

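The scene view shows the tool at (244,250) with its blade pointing left, the blue cover at (265,187) and the orange cover at (288,165). The side view has the tool at (228,192), blue at (267,212) and orange at (290,240).

```bash
cat > h.py <<'E'
import numpy as np,cv2
HUE={'orange':(7,20),'blue':(105,125),'red':(174,4)}
def mask(im,c,smin=150,vmin=60):
    h=cv2.cvtColor(im,cv2.COLOR_RGB2HSV).astype(int);a,b=HUE[c]
    hh=((h[...,0]>=a)&(h[...,0]<=b)) if a<b else ((h[...,0]>=a)|(h[...,0]<=b))
    return (hh&(h[...,1]>smin)&(h[...,2]>vmin)).astype(np.uint8)
def blob(m,roi):
    x0,y0,x1,y1=roi;k=np.zeros_like(m);k[y0:y1,x0:x1]=m[y0:y1,x0:x1]
    n,l,s,_=cv2.connectedComponentsWithStats(k);i=1+np.argmax(s[1:,4]);return np.argwhere(l==i)[:,::-1]
def cast(d,px,z):
    T=d['world_from_camera'];ray=np.c_[px,np.ones(len(px))]@np.linalg.inv(d['intrinsics']).T@T[:3,:3].T
    return T[:3,3]+ray*((z-T[2,3])/ray[:,2])[:,None]
def cloud(d,px):
    T=d['world_from_camera'];zz=d['range_z'][px[:,1],px[:,0]];k=zz>0
    P=(np.c_[px,np.ones(len(px))]@np.linalg.inv(d['intrinsics']).T*zz[:,None])[k]
    return P@T[:3,:3].T+T[:3,3]
def rect(P):
    c,s,a=cv2.minAreaRect(P[:,:2].astype(np.float32)*1000);return np.round(c,1),np.round(s,1),round(a,1)
E
python3 - <<'E'
from h import *
R={'scene':{'orange':(265,150,310,180),'blue':(235,170,295,205),'red':(205,232,270,268)},'side':{'orange':(255,220,320,260),'blue':(240,190,295,235),'red':(205,180,242,205)}}
for n in R:
    d=np.load(f'pics/{n}0.npz')
    for c,z in(('orange',.064),('blue',.064),('red',.028)):
        px=blob(mask(d['image'],c),R[n][c]);P=cloud(d,px);t=P[P[:,2]>np.percentile(P[:,2],50)]
        print(n,c,len(px),rect(cast(d,px,z)),'z pct',np.percentile(P[:,2],[5,50,95]).round(3),'cloud',rect(P),np.median(P,0).round(3))
E
```

```text
scene orange 271 (array([ 596.9, -396.8]), array([99. , 91.4]), 56.2) z pct [0.063 0.065 0.067] cloud (array([ 598.2, -397.6]), array([97.9, 93.1]), 57.6) [ 0.593 -0.39   0.065]
scene blue 344 (array([ 563.6, -200.4]), array([94.9, 85.9]), 52.8) z pct [0.063 0.066 0.067] cloud (array([ 564.9, -201.1]), array([95.6, 92.5]), 53.5) [ 0.561 -0.195  0.066]
scene red 171 (array([453.2,  45.5]), array([77.7, 28.1]), 8.4) z pct [0.025 0.028 0.029] cloud (array([454.6,  42.6]), array([76.7, 21.6]), 8.5) [0.452 0.046 0.028]
side orange 753 (array([ 597.3, -410.5]), array([107.1, 100.7]), 56.3) z pct [0.058 0.064 0.066] cloud (array([ 611.6, -340.4]), array([250.8, 110. ]), 76.1) [ 0.596 -0.413  0.064]
side blue 412 (array([ 563.8, -219. ]), array([98.2, 95.1]), 53.4) z pct [0.059 0.064 0.066] cloud (array([ 561.2, -213. ]), array([91.6, 88.9]), 53.0) [ 0.561 -0.219  0.064]
side red 195 (array([454. ,  -1.4]), array([82.2, 76. ]), 89.0) z pct [0.002 0.016 0.027] cloud (array([454.6,  31.2]), array([77.5, 24. ]), 3.8) [0.454 0.027 0.016]
```

```bash
python3 - <<'E'
import cv2,numpy as np
a=cv2.imread('pics/scene0.png')[145:220,235:315];b=cv2.imread('pics/side0.png')[190:275,240:325]
f=lambda i:cv2.resize(i,(400,380),interpolation=cv2.INTER_CUBIC)
cv2.imwrite('pics/c1.png',np.hstack([f(a),f(b)]))
E
```

```text
(no output)
```

View pics/c1.png

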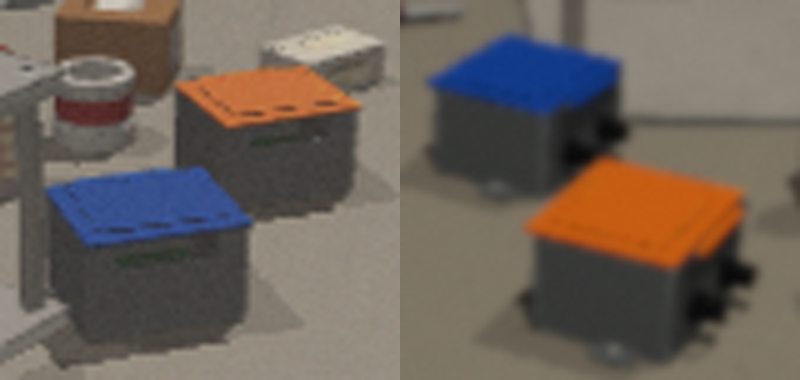

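The slots face the robot side (scene picture, left crop, about (290,140) and (155,255)). The black glands on the far faces confirm that box x is at about -34°. The blade points towards +x. First move is to above the tool.

```bash
python3 -m creep '[{"tx":0.03,"ty":-0.035,"wz":2},{"tx":0.07,"ty":-0.08,"wz":4},{"tx":0.11,"ty":-0.125,"wz":6},{"tx":0.15,"ty":-0.17,"wz":8},{"tx":0.19,"ty":-0.215,"wz":10},{"tx":0.23,"ty":-0.26,"wz":12},{"tx":0.27,"ty":-0.305,"wz":14},{"tx":0.31,"ty":-0.35,"wz":14},{"tx":0.35,"ty":-0.395,"wz":14},{"tx":0.39,"ty":-0.44,"wz":14},{"tx":0.42,"ty":-0.475,"wz":14},{"tx":0.436,"ty":-0.493,"wz":14},{"tx":0.436,"ty":-0.493,"wz":14},{"tx":0.436,"ty":-0.493,"wz":14}]'
python3 - <<'E'
from rig import r
from h import *
d=r.snapshot("wrist");np.savez('pics/w1.npz',**d);cv2.imwrite('pics/w1.png',d['image'][:,:,::-1])
s=r.get_state();print(s['t'],s['position'],s['orientation'])
px=blob(mask(d['image'],'red',130,50),(0,0,512,384));P=cloud(d,px);print(len(px),rect(P),np.percentile(P[:,2],[5,50,95]),rect(cast(d,px,.028)))
E
```

```text
0.15 [ 0.23268424 -0.57967277  0.23072178] [ 9.81843287e-01  1.89692941e-01 -1.59487062e-04 -5.68672795e-04]$[0]: bad value
Traceback (most recent call last):
  File "h.py", line 9, in blob
    n,l,s,_=cv2.connectedComponentsWithStats(k);i=1+np.argmax(s[1:,4]);return np.argwhere(l==i)[:,::-1]
                                                    ~~~~~~~~~^^^^^^^^^
ValueError: attempt to get argmax of an empty sequence
```

View pics/w1.png

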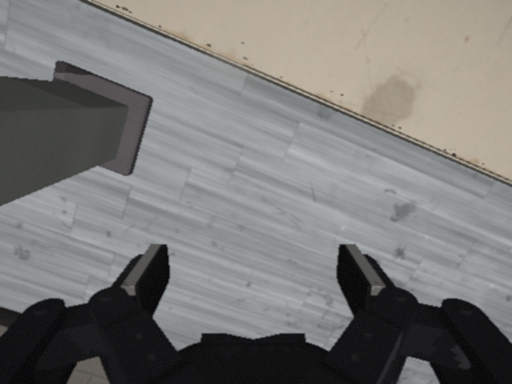

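The move was refused as malformed, so the wrist view only shows the floor, with the fingers at the bottom at (150,270) and (355,270). I'll try again with every key filled in.

```bash
python3 -m creep '[{"tx":0.03,"ty":-0.035,"tz":0,"wx":0,"wy":0,"wz":2,"hand":100},{"tx":0.07,"ty":-0.08,"tz":0,"wx":0,"wy":0,"wz":4,"hand":100},{"tx":0.11,"ty":-0.125,"tz":0,"wx":0,"wy":0,"wz":6,"hand":100},{"tx":0.15,"ty":-0.17,"tz":0,"wx":0,"wy":0,"wz":8,"hand":100},{"tx":0.19,"ty":-0.215,"tz":0,"wx":0,"wy":0,"wz":10,"hand":100},{"tx":0.23,"ty":-0.26,"tz":0,"wx":0,"wy":0,"wz":12,"hand":100},{"tx":0.27,"ty":-0.305,"tz":0,"wx":0,"wy":0,"wz":14,"hand":100},{"tx":0.31,"ty":-0.35,"tz":0,"wx":0,"wy":0,"wz":14,"hand":100},{"tx":0.35,"ty":-0.395,"tz":0,"wx":0,"wy":0,"wz":14,"hand":100},{"tx":0.39,"ty":-0.44,"tz":0,"wx":0,"wy":0,"wz":14,"hand":100},{"tx":0.42,"ty":-0.475,"tz":0,"wx":0,"wy":0,"wz":14,"hand":100},{"tx":0.436,"ty":-0.493,"tz":0,"wx":0,"wy":0,"wz":14,"hand":100},{"tx":0.436,"ty":-0.493,"tz":0,"wx":0,"wy":0,"wz":14,"hand":100},{"tx":0.436,"ty":-0.493,"tz":0,"wx":0,"wy":0,"wz":14,"hand":100}]'
cat > look.py <<'E'
from rig import r
from h import *
from scipy.spatial.transform import Rotation as Ro
import sys
d=r.snapshot("wrist");np.savez(f'pics/{sys.argv[1]}.npz',**d);cv2.imwrite(f'pics/{sys.argv[1]}.png',d['image'][:,:,::-1])
s=r.get_state();p=np.array(s['position']);R=Ro.from_quat(s['orientation']).as_matrix()
print(s['t'],p.round(4),'xaxis deg',np.degrees(np.arctan2(R[1,0],R[0,0])).round(2),'z',R[:,2].round(3))
for c,z in(('red',.028),('orange',.064)):
    m=mask(d['image'],c,130,50)
    if m.sum()<150: continue
    px=blob(m,(0,0,512,384));P=cloud(d,px);q=rect(cast(d,px,z))
    print(c,len(px),'cloud',rect(P),np.percentile(P[:,2],[5,50,95]).round(4),'cast',q)
    print(' centre in tool axes mm',(R.T@(np.r_[q[0]/1000,z]-p)*1000).round(1))
E
python3 look.py w2
```

```text
t: 1.9
position: [0.4534, 0.0389, 0.231]
orientation: [0.998, 0.068, -0.0, 0.0]
contact_force: [0.5, -0.4, -0.5]
grip_width: 0.999
grasp_force: 0.0
1.95 [0.4534 0.0386 0.2311] xaxis deg 7.78 z [-0.001 -0.001 -1.   ]
red 1108 cloud (array([457.2,  39.5]), array([78.9, 24.2]), 10.5) [0.0246 0.027  0.0284] cast (array([458. ,  39.6]), array([78.1, 23.3]), 9.2)
 centre in tool axes mm [  4.8  -0.5 203.1]
orange 825 cloud (array([554.7, 278.6]), array([47.9, 76.9]), 79.2) [0.0029 0.0109 0.018 ] cast (array([550.8, 248.3]), array([41.1, 66.9]), 80.5)
 centre in tool axes mm [ 125.  -194.7  166.9]
```

View pics/w2.png

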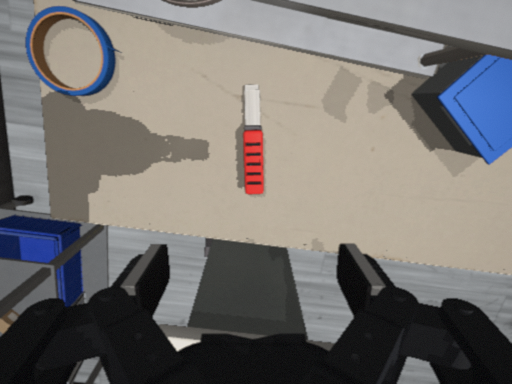

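The handle is at (254,162) with the blade running up to (252,87). Casting gives 78 x 23 mm at z 28 mm, which matches the sizes given. Next I descend and grip.

```bash
python3 -m creep '[{"tx":0.0045,"ty":0,"tz":0.04,"wx":0,"wy":0,"wz":-1.7,"hand":100},{"tx":0.0045,"ty":0,"tz":0.085,"wx":0,"wy":0,"wz":-1.7,"hand":100},{"tx":0.0045,"ty":0,"tz":0.13,"wx":0,"wy":0,"wz":-1.7,"hand":100},{"tx":0.0045,"ty":0,"tz":0.17,"wx":0,"wy":0,"wz":-1.7,"hand":100},{"tx":0.0045,"ty":0,"tz":0.2,"wx":0,"wy":0,"wz":-1.7,"hand":100},{"tx":0.0045,"ty":0,"tz":0.217,"wx":0,"wy":0,"wz":-1.7,"hand":100},{"tx":0.0045,"ty":0,"tz":0.225,"wx":0,"wy":0,"wz":-1.7,"hand":100},{"tx":0.0045,"ty":0,"tz":0.226,"wx":0,"wy":0,"wz":-1.7,"hand":60},{"tx":0.0045,"ty":0,"tz":0.226,"wx":0,"wy":0,"wz":-1.7,"hand":20},{"tx":0.0045,"ty":0,"tz":0.226,"wx":0,"wy":0,"wz":-1.7,"hand":0},{"tx":0.0045,"ty":0,"tz":0.226,"wx":0,"wy":0,"wz":-1.7,"hand":0},{"tx":0.0045,"ty":0,"tz":0.226,"wx":0,"wy":0,"wz":-1.7,"hand":0},{"tx":0.0045,"ty":0,"tz":0.226,"wx":0,"wy":0,"wz":-1.7,"hand":0},{"tx":0.0045,"ty":0,"tz":0.226,"wx":0,"wy":0,"wz":-1.7,"hand":0}]' 70
```

```text
t: 3.7
position: [0.4588, 0.0405, 0.0061]
orientation: [0.997, 0.083, 0.001, 0.0]
contact_force: [-1.7, -1.3, 8.0]
grip_width: 0.264
grasp_force: 68.9
```

```bash
python3 -m creep '[{"tx":0,"ty":0,"tz":-0.02,"wx":0,"wy":0,"wz":0,"hand":0},{"tx":0,"ty":0,"tz":-0.06,"wx":0,"wy":0,"wz":0,"hand":0},{"tx":-0.02,"ty":0.02,"tz":-0.1,"wx":0,"wy":0,"wz":3,"hand":0},{"tx":-0.04,"ty":0.05,"tz":-0.13,"wx":0,"wy":0,"wz":8,"hand":0},{"tx":-0.06,"ty":0.09,"tz":-0.14,"wx":0,"wy":0,"wz":13,"hand":0},{"tx":-0.07,"ty":0.13,"tz":-0.14,"wx":0,"wy":0,"wz":18,"hand":0},{"tx":-0.07,"ty":0.17,"tz":-0.14,"wx":0,"wy":0,"wz":23,"hand":0},{"tx":-0.07,"ty":0.21,"tz":-0.14,"wx":0,"wy":0,"wz":28,"hand":0},{"tx":-0.07,"ty":0.25,"tz":-0.14,"wx":0,"wy":0,"wz":33,"hand":0},{"tx":-0.065,"ty":0.29,"tz":-0.14,"wx":0,"wy":0,"wz":38,"hand":0},{"tx":-0.06,"ty":0.32,"tz":-0.14,"wx":0,"wy":0,"wz":42,"hand":0},{"tx":-0.06,"ty":0.34,"tz":-0.14,"wx":0,"wy":0,"wz":43.5,"hand":0},{"tx":-0.06,"ty":0.345,"tz":-0.14,"wx":0,"wy":0,"wz":43.5,"hand":0},{"tx":-0.06,"ty":0.345,"tz":-0.14,"wx":0,"wy":0,"wz":43.5,"hand":0}]'
python3 look.py w3
```

```text
t: 5.45
position: [0.4562, -0.3088, 0.1452]
orientation: [0.957, -0.291, -0.0, -0.0]
contact_force: [0.6, 0.1, -1.6]
grip_width: 0.267
grasp_force: 68.8
5.5 [ 0.4563 -0.3084  0.1453] xaxis deg -33.82 z [-0.     0.001 -1.   ]
red 6041 cloud (array([ 291.1, -192.9]), array([102.8, 477.3]), 60.1) [0.1626 0.1659 0.1672] cast (array([ 383.5, -259.9]), array([ 50.1, 174.9]), 55.8)
 centre in tool axes mm [-87.4   0.3 117.3]
orange 4205 cloud (array([ 564.1, -387.4]), array([115.2,  28.3]), 63.1) [0.0619 0.0635 0.0659] cast (array([ 567. , -380.3]), array([99. , 16.7]), 56.2)
 centre in tool axes mm [132.1  -1.9  81.2]
```

View pics/w3.png

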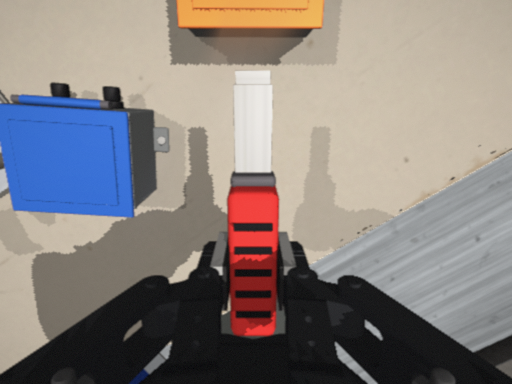

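The blade tip is at (253,70). The orange cover's front edge is at row ~28, columns 178-323, nearly square to the tool and centred on it. Now the front edge and tip in tool axes.

```bash
cat > edge.py <<'E'
from h import *
from rig import r
from scipy.spatial.transform import Rotation as Ro
import sys
d=np.load(f'pics/{sys.argv[1]}.npz');s=r.get_state();p=np.array(s['position']);R=Ro.from_quat(s['orientation']).as_matrix()
tl=lambda P:(P-p)@R*1000
m=mask(d['image'],'orange',130,50);px=blob(m,(0,0,512,200))
v=np.median(d['image'][px[:,1],px[:,0]],0)
cols=np.unique(px[:,0]);print('cols',cols.min(),cols.max())
for z in(.064,.060):
    e=[]
    for c in range(cols.min()+10,cols.max()-10,3): e.append([c,px[px[:,0]==c,1].max()+.5])
    E=tl(cast(d,np.array(e),z));k=np.polyfit(E[:,1],E[:,0],1);print('z',z,'front edge x at y0',k[1].round(1),'slope deg',np.degrees(np.arctan(k[0])).round(2))
row=int(np.median(px[:,1]))+5
q=px[px[:,1]==row,0];print('side y at z.064',tl(cast(d,np.array([[q.min(),row],[q.max()+1,row]]),.064))[:,:2].round(1))
g=cv2.cvtColor(d['image'],cv2.COLOR_RGB2HSV)
b=((g[...,2]>200)&(g[...,1]<25)).astype(np.uint8);bp=blob(b,(215,40,295,175))
zb=p[2]+.003
print('blade px',bp.min(0),bp.max(0));B=tl(cast(d,bp,zb));print('blade tool mm min/max',B.min(0).round(1),B.max(0).round(1),'cloud z rel',np.median(cloud(d,bp)[:,2])-p[2])
for a in(15,40,):
    rr=B[np.abs(B[:,0]-(B[:,0].max()-a))<2,1];print('y mid at',a,'from tip',((rr.min()+rr.max())/2).round(2))
E
python3 edge.py w3
```

```text
cols 176 323
z 0.064 front edge x at y0 123.5 slope deg -0.06
z 0.06 front edge x at y0 124.3 slope deg -0.06
side y at z.064 [[129.2 -50.8]
 [129.2  48.1]]
blade px [233  70] [272 171]
blade tool mm min/max [42.8 -8.7 -3.1] [89.   9.3 -3. ] cloud z rel 0.0023090197789283617
y mid at 15 from tip 0.42
y mid at 40 from tip 0.4
```

```bash
python3 -m creep '[{"tx":0,"ty":-0.002,"tz":0.02,"wx":0,"wy":0,"wz":0,"hand":0},{"tx":0,"ty":-0.002,"tz":0.045,"wx":0,"wy":0,"wz":0,"hand":0},{"tx":0,"ty":-0.002,"tz":0.07,"wx":0,"wy":0,"wz":0,"hand":0},{"tx":0,"ty":-0.002,"tz":0.088,"wx":0,"wy":0,"wz":0,"hand":0},{"tx":0,"ty":-0.002,"tz":0.096,"wx":0,"wy":0,"wz":0,"hand":0},{"tx":0,"ty":-0.002,"tz":0.096,"wx":0,"wy":0,"wz":0,"hand":0},{"tx":0.01,"ty":-0.002,"tz":0.096,"wx":0,"wy":0,"wz":0,"hand":0},{"tx":0.02,"ty":-0.002,"tz":0.096,"wx":0,"wy":0,"wz":0,"hand":0},{"tx":0.028,"ty":-0.002,"tz":0.096,"wx":0,"wy":0,"wz":0,"hand":0},{"tx":0.034,"ty":-0.002,"tz":0.096,"wx":0,"wy":0,"wz":0,"hand":0},{"tx":0.04,"ty":-0.002,"tz":0.096,"wx":0,"wy":0,"wz":0,"hand":0},{"tx":0.046,"ty":-0.002,"tz":0.096,"wx":0,"wy":0,"wz":0,"hand":0},{"tx":0.046,"ty":-0.002,"tz":0.096,"wx":0,"wy":0,"wz":0,"hand":0}]'
python3 look.py w4;python3 edge.py w4
```

```text
t: 7.12
position: [0.4961, -0.3339, 0.0493]
orientation: [0.956, -0.292, 0.0, 0.0]
contact_force: [-0.1, -0.0, -0.0]
grip_width: 0.269
grasp_force: 68.8
7.175 [ 0.4958 -0.3337  0.0492] xaxis deg -33.93 z [-0.  0. -1.]
red 5998 cloud (array([ 466.2, -314.3]), array([ 24.9, 146.5]), 56.5) [0.0667 0.07   0.0712] cast (array([ 473.6, -318.8]), array([ 31.5, 110. ]), 55.9)
 centre in tool axes mm [-26.7   0.   21.2]
orange 24075 cloud (array([ 569.4, -397.7]), array([127.4,  45.6]), 62.1) [0.0624 0.0645 0.0662] cast (array([ 575.1, -386.1]), array([98.1, 35.7]), 56.1)
 centre in tool axes mm [ 95.1  -0.8 -14.8]
cols 123 379
z 0.064 front edge x at y0 77.4 slope deg -0.22
z 0.06 front edge x at y0 77.5 slope deg -0.22
side y at z.064 [[ 94.8 -49.8]
 [ 94.8  48.5]]
blade px [235 103] [271 171]
blade tool mm min/max [43.1 -8.7 -3. ] [75.2  8.9 -3. ] cloud z rel 0.0025322234975377333
y mid at 15 from tip 0.02Traceback (most recent call last):
  File "edge.py", line 21, in <module>
    rr=B[np.abs(B[:,0]-(B[:,0].max()-a))<2,1];print('y mid at',a,'from tip',((rr.min()+rr.max())/2).round(2))
                                                                              ~~~~~~^^
    return umr_minimum(a, axis, None, out, keepdims, initial, where)
ValueError: zero-size array to reduction operation minimum which has no identity
```

```bash
python3 -m creep '[{"tx":0.005,"ty":0,"tz":0,"wx":0,"wy":0,"wz":0,"hand":0},{"tx":0.01,"ty":0,"tz":0,"wx":0,"wy":0,"wz":0,"hand":0},{"tx":0.015,"ty":0,"tz":0,"wx":0,"wy":0,"wz":0,"hand":0},{"tx":0.019,"ty":0,"tz":0,"wx":0,"wy":0,"wz":0,"hand":0},{"tx":0.019,"ty":0,"tz":0,"wx":0,"wy":0,"wz":0,"hand":0},{"tx":0.019,"ty":0,"tz":-0.005,"wx":0,"wy":0,"wz":0,"hand":0},{"tx":0.019,"ty":0,"tz":-0.01,"wx":0,"wy":0,"wz":0,"hand":0},{"tx":0.019,"ty":0,"tz":-0.015,"wx":0,"wy":0,"wz":0,"hand":0},{"tx":0.019,"ty":0,"tz":-0.02,"wx":0,"wy":0,"wz":0,"hand":0},{"tx":0.019,"ty":0,"tz":-0.025,"wx":0,"wy":0,"wz":0,"hand":0},{"tx":0.019,"ty":0,"tz":-0.025,"wx":0,"wy":0,"wz":0,"hand":0}]'
python3 look.py w5;python3 - <<'E'
from rig import r
import numpy as np
from scipy.spatial.transform import Rotation as Ro
d=np.load('pics/w5.npz');s=r.get_state();T=d['world_from_camera']
R=Ro.from_quat(s['orientation']).as_matrix();print('cam in tool',R.T@(T[:3,3]-s['position']),'cam fwd in tool',R.T@T[:3,2])
E
```

```text
t: 8.55
position: [0.5117, -0.3444, 0.0748]
orientation: [0.956, -0.292, 0.0, 0.0]
contact_force: [0.1, -0.2, -1.6]
grip_width: 0.262
grasp_force: 68.8
8.6 [ 0.5116 -0.3444  0.0746] xaxis deg -33.93 z [ 0. -0. -1.]
red 5983 cloud (array([ 474.4, -314.3]), array([ 35.5, 170.4]), 57.1) [0.0923 0.0955 0.0967] cast (array([ 476. , -320.3]), array([ 36.5, 127.1]), 55.8)
 centre in tool axes mm [-43.   -0.1  46.6]
orange 30155 cloud (array([ 580.3, -405.9]), array([131.2,  63.2]), 61.1) [0.0751 0.0826 0.0883] cast (array([ 587. , -393.8]), array([117.4,  59.7]), 56.1)
 centre in tool axes mm [90.1 -1.1 10.6]
cam in tool [ 7.56510263e-02  3.49874941e-05 -1.42136936e-01] cam fwd in tool [-0.29891883 -0.00096549  0.95427805]
```

View pics/w5.png

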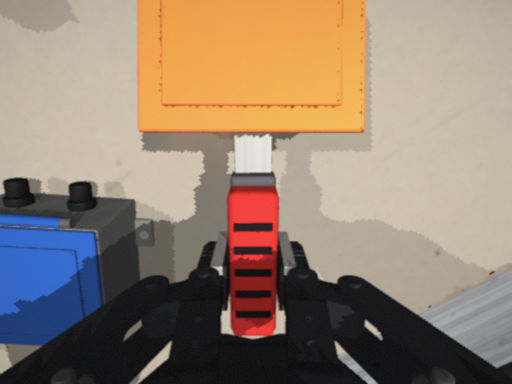

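The blade at (253,150) is under the cover, whose front edge is now raised (row 131), with about 1.6 N of load. I keep lifting along an arc and push it over.

```bash
python3 -m creep '[{"tx":0,"ty":0,"tz":-0.008,"wx":0,"wy":0,"wz":0,"hand":0},{"tx":0,"ty":0,"tz":-0.016,"wx":0,"wy":0,"wz":0,"hand":0},{"tx":0,"ty":0,"tz":-0.024,"wx":0,"wy":0,"wz":0,"hand":0},{"tx":0,"ty":0,"tz":-0.032,"wx":0,"wy":0,"wz":0,"hand":0},{"tx":0.003,"ty":0,"tz":-0.04,"wx":0,"wy":0,"wz":0,"hand":0},{"tx":0.008,"ty":0,"tz":-0.046,"wx":0,"wy":0,"wz":0,"hand":0},{"tx":0.014,"ty":0,"tz":-0.051,"wx":0,"wy":0,"wz":0,"hand":0},{"tx":0.02,"ty":0,"tz":-0.055,"wx":0,"wy":0,"wz":0,"hand":0},{"tx":0.027,"ty":0,"tz":-0.058,"wx":0,"wy":0,"wz":0,"hand":0},{"tx":0.034,"ty":0,"tz":-0.06,"wx":0,"wy":0,"wz":0,"hand":0},{"tx":0.041,"ty":0,"tz":-0.061,"wx":0,"wy":0,"wz":0,"hand":0},{"tx":0.048,"ty":0,"tz":-0.061,"wx":0,"wy":0,"wz":0,"hand":0},{"tx":0.055,"ty":0,"tz":-0.061,"wx":0,"wy":0,"wz":0,"hand":0},{"tx":0.061,"ty":0,"tz":-0.061,"wx":0,"wy":0,"wz":0,"hand":0},{"tx":0.067,"ty":0,"tz":-0.061,"wx":0,"wy":0,"wz":0,"hand":0},{"tx":0.071,"ty":0,"tz":-0.06,"wx":0,"wy":0,"wz":0,"hand":0},{"tx":0.071,"ty":0,"tz":-0.06,"wx":0,"wy":0,"wz":0,"hand":0}]'
python3 look.py w6; python3 - <<'E'
from rig import r
import cv2,numpy as np
a=r.snapshot("scene")['image'];b=r.snapshot("side")['image']
f=lambda i:cv2.resize(i,(400,400),interpolation=cv2.INTER_CUBIC)
cv2.imwrite('pics/c6.png',np.hstack([f(a[90:230,220:360]),f(b[150:290,220:360])])[:,:,::-1])
E
```

```text
t: 10.72
position: [0.5706, -0.3841, 0.1342]
orientation: [0.956, -0.292, 0.0, 0.0]
contact_force: [0.2, 0.5, -0.0]
grip_width: 0.266
grasp_force: 68.8
10.775 [ 0.5705 -0.3839  0.1342] xaxis deg -33.93 z [-0. -0. -1.]
red 6005 cloud (array([ 531.4, -356.4]), array([ 36.5, 171.3]), 50.8) [0.1515 0.1548 0.156 ] cast (array([ 504.6, -339.4]), array([ 47.9, 165.8]), 55.7)
 centre in tool axes mm [-79.5  -0.2 106.2]
orange 6821 cloud (array([ 664.7, -410.6]), array([156.9,  33.9]), 45.2) [0.0773 0.1383 0.1483] cast (array([ 646.7, -433.7]), array([163.1,  34.2]), 55.8)
 centre in tool axes mm [91.  -1.2 70.2]
```

View pics/c6.png

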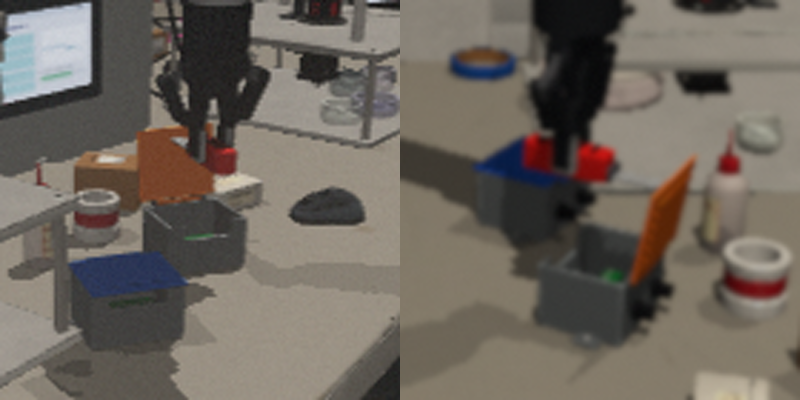

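The orange cover stands open and leans back (right crop, (665,220)). The blue cover is shut. Before retreating I check the bench edge under the laying spot.

```bash
python3 - <<'E'
from h import *
d=np.load('pics/w3.npz');print(cast(d,np.array([[320.,262],[505,152]]),0.).round(3))
E
python3 -m creep '[{"tx":-0.015,"ty":0,"tz":0,"wx":0,"wy":0,"wz":0,"hand":0},{"tx":-0.045,"ty":0,"tz":0,"wx":0,"wy":0,"wz":0,"hand":0},{"tx":-0.08,"ty":0,"tz":0,"wx":0,"wy":0,"wz":0,"hand":0},{"tx":-0.11,"ty":0,"tz":0,"wx":0,"wy":0,"wz":0,"hand":0},{"tx":-0.13,"ty":0,"tz":0,"wx":0,"wy":0,"wz":0,"hand":0},{"tx":-0.14,"ty":0,"tz":0,"wx":0,"wy":0,"wz":0,"hand":0},{"tx":-0.14,"ty":0,"tz":0,"wx":0,"wy":0,"wz":0,"hand":0}]'
```

```text
[[ 0.333 -0.317  0.   ]
 [ 0.339 -0.533  0.   ]]
t: 11.75
position: [0.4543, -0.3058, 0.1346]
orientation: [0.956, -0.292, 0.0, 0.0]
contact_force: [0.3, -0.2, -0.3]
grip_width: 0.262
grasp_force: 68.8
```

```bash
python3 -m creep '[{"tx":0,"ty":0,"tz":0.025,"wx":0,"wy":0,"wz":0,"hand":0},{"tx":0,"ty":0,"tz":0.055,"wx":0,"wy":0,"wz":0,"hand":0},{"tx":0,"ty":0,"tz":0.085,"wx":0,"wy":0,"wz":0,"hand":0},{"tx":0,"ty":0,"tz":0.108,"wx":0,"wy":0,"wz":0,"hand":0},{"tx":0,"ty":0,"tz":0.12,"wx":0,"wy":0,"wz":0,"hand":0},{"tx":0,"ty":0,"tz":0.125,"wx":0,"wy":0,"wz":0,"hand":0},{"tx":0,"ty":0,"tz":0.128,"wx":0,"wy":0,"wz":0,"hand":0},{"tx":0,"ty":0,"tz":0.128,"wx":0,"wy":0,"wz":0,"hand":0},{"tx":0,"ty":0,"tz":0.128,"wx":0,"wy":0,"wz":0,"hand":0}]'
```

```text
t: 12.88
position: [0.4546, -0.306, 0.0069]
orientation: [0.956, -0.292, 0.0, 0.0]
contact_force: [0.3, 0.2, -1.3]
grip_width: 0.26
grasp_force: 68.8
```

```bash
python3 -m creep '[{"tx":0,"ty":0,"tz":0,"wx":0,"wy":0,"wz":0,"hand":40},{"tx":0,"ty":0,"tz":0,"wx":0,"wy":0,"wz":0,"hand":80},{"tx":0,"ty":0,"tz":0,"wx":0,"wy":0,"wz":0,"hand":80},{"tx":0,"ty":0,"tz":0,"wx":0,"wy":0,"wz":0,"hand":80},{"tx":0,"ty":0,"tz":0,"wx":0,"wy":0,"wz":0,"hand":80},{"tx":0,"ty":0,"tz":-0.02,"wx":0,"wy":0,"wz":0,"hand":80},{"tx":0,"ty":0,"tz":-0.05,"wx":0,"wy":0,"wz":0,"hand":80},{"tx":0,"ty":0,"tz":-0.09,"wx":0,"wy":0,"wz":0,"hand":80},{"tx":0,"ty":0,"tz":-0.13,"wx":0,"wy":0,"wz":0,"hand":80},{"tx":0,"ty":0,"tz":-0.16,"wx":0,"wy":0,"wz":0,"hand":80},{"tx":0,"ty":0,"tz":-0.17,"wx":0,"wy":0,"wz":0,"hand":80},{"tx":0,"ty":0,"tz":-0.17,"wx":0,"wy":0,"wz":0,"hand":80}]'
python3 look.py w7
```

```text
t: 14.38
position: [0.4543, -0.3058, 0.1763]
orientation: [0.956, -0.292, 0.0, 0.0]
contact_force: [0.2, 0.2, -0.6]
grip_width: 0.803
grasp_force: 0.0
14.425 [ 0.4539 -0.3055  0.1755] xaxis deg -33.93 z [-0.001  0.    -1.   ]
red 1464 cloud (array([ 452.8, -305.3]), array([24. , 78.1]), 55.5) [0.0243 0.027  0.0286] cast (array([ 453.9, -305.5]), array([22.6, 78.4]), 55.5)
 centre in tool axes mm [ 1.000e-01 -0.000e+00  1.475e+02]
```

View pics/w7.png

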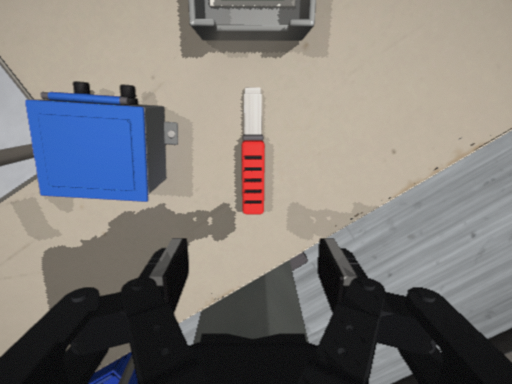

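The tool lies flat on the bench at (253,175), its top at 28 mm, and the gripper is clear of it. The orange box is open at the top of the frame and the blue cover is shut.

```bash
python3 -c "
from rig import r
print(r.close_job())"
```

```text
the job is handed in; nothing more can be done
None
```

The orange cover is levered open and leaning back, the blue cover is still shut, and the pry tool lies released on the bench; the job was handed in at about 14.4 s of the 56 s allowed, and no verdict was returned.

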